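# Load a leaded panel and stack the top frame over it

### The job

Lay the small leaded glass panel flat on the cork bed of the lower stacking frame, in the middle and lengthwise with it, then stack the loose top frame over it so that all four legs are fully home in the corner cups, and let go. Set both down without dropping them, do not let the top frame touch the panel, and leave the tub, tape and jar where they stand.

Things in the scene. Friction and masses are not known exactly. Their poses are not given: they have to be found in the camera images.
- lower: Lower stacking frame, dark steel, fixed, 200 x 150 mm, 50 high. Origin: centre of its underside, on the bench; x along its long side, z up. Corner cups at x = +-80, y = +-55 mm: 32 mm square outside, 50 mm high, opening 20 mm square with a 3 mm chamfer, floor 22 mm above the bench. A cork bed lies between the cups.
- bed (a point): Centre of the top face of the lower frame's cork bed, 30 mm above the bench; axes as the lower frame. Cork: 128 mm (x) by 130 mm (y); beyond it, between the cups, the steel end rails are level with it. Only the four cups rise above it.
- upper: Loose top frame, dark steel, 0.4 to 0.8 kg, standing on its legs. Origin: frame's centre, level with the leg ends; x along its long side, z up. Round legs, 16 mm across, at x = +-80, y = +-55 mm, ends tapering to 10 mm over 6 mm. Open frame of 14 mm tubes 76 to 90 mm above the leg ends. May be stacked either way round. Fully home, leg ends are 22 mm above the bench.
- grip_bar (a point): Centre of the top frame's wooden carrying handle, 145 mm straight above its origin; axes as the top frame. The handle is a bar 116 mm long (x), 18 mm wide (y), 20 mm high, 45 mm clear above the tubes, on two 12 mm square uprights at x = +-45 mm.
- panel: Leaded glass panel lying flat on the bench: 100 mm long (x), 56 mm wide (y), 10 mm thick, with a grey metal rim and amber and clear glass, 0.1 to 0.16 kg. Origin: centre of its underside; z up. Same either way round. It can be gripped by its two long edges. It and the top frame may stand on either side of the lower frame.
- tub: Bystander: open white plastic tub, 100 mm across, 90 mm high, beyond the work. Origin: centre of its underside.
- tape: Bystander: roll of blue tape lying flat, 84 mm across, 25 mm high, on the robot's side of the work. Origin: centre of its underside.
- flux: Bystander: glass jar with black cap, 56 mm across, 110 mm high, beyond the work. Origin: centre of its underside.

How it is judged:
By the outcome, as a careful person would: the job done as asked, in the order asked, and still so for the second after the job is handed in, with the robot touching nothing.
It also fails if it takes over 64 s, if anything falls off the work surface, if the arm or the gripper's body presses on something with over 40 N, if the wrist force passes 120 N, or if a joint passes its speed limit or range.

### The arm

A 6-joint arm with a two-finger parallel gripper is mounted at the origin on the work surface. World frame = base frame: x ahead of the robot, y to its left, z up, the work surface at z = 0. Lengths are in m, angles in rad, forces in N, time in s.
With the tool pointing down it reaches from about 0.25 to 0.725 m from the base axis. Payload 4 kg.
Tool frame: the origin (TCP) lies midway between the tips of the shut fingers; the grasp point (between the pads) lies 19 mm behind it; z points along the fingers, y is the line along which they close (so a half turn about z gives the same grasp; the last joint's range is limited). The gripper opens to 85 mm and grips with 20 to 120 N. Pads are 22 mm wide; open, the fingers measure 114 mm over their backs; the gripper's body (76 mm by 85 mm) begins 54 mm behind the grasp point. The pads swing forward as they close: fully open they stand 13 mm farther back than shut.
Start: joints at [-1.278, 0.241, 0.005, 1.335, 0, 1.571], TCP at [0.144, -0.479, 0.231] pointing down, gripper open.
Joint ranges: [-2.72, 2.72], [-1.05, 1.87], [-1.09, 1.28], [-1.99, 2.15], [-1.42, 1.44], [-3.14, 3.14]. Speed limits (rad/s): [2.79, 2.79, 3.14, 3.14, 3.14, 3.14].

### API

Orientations are given as a unit quaternion [x, y, z, w].
In Python, from workcell import monitor, vision, job gives the robot as it stands.
- The arm moves only by the tool move_arm, never from a script. Its argument "moves" is a list that holds one entry, the list of rows, each a list of 5 numbers: the shift along the world's x, y, z in m, then the turn about the world's z in degrees, then the opening in per cent of the stroke, from 0 (shut) to 100 (fully open). In form: [[[x, y, z, turn, gripper], ...]]. A call has 1 to 5 rows; each row is the pose to reach, as a shift and turn from the pose commanded when the call began; what a row does not reach only later rows make up. A row lasts 1/8 s, in which the tool goes at most 62.5 mm and 10.7 degrees, less where a joint would pass 70% of its speed; a pose out of reach is approached as far as the arm can. A call with a gripper value outside its range is refused whole. The fingers move at their own pace and stop on an object; the grip force is fixed at half the most. Time passes only in rows, so rows that repeat a pose let the fingers close. It gives the time, the measured TCP pose, the force, the opening and the grip force at its end, in the units of the state.
- monitor.get_obs(): the state, without advancing time (a new reading comes with each control period).
- vision.camera(name): name is "scene" or "top" or "wrist"; returns a dict with "color" (420x560x3 uint8, red, green, blue), "camera_matrix" (3x3 intrinsics, pixels), "k1" (the pictures are not rectified: a ray, as slopes to the right and down, at radius r is drawn at 1 + k1 r^2 times it, then the intrinsics apply), "eye" and "attitude" of the camera in the world; the wrist camera has in their place "hand_eye" (4x4, takes a point from camera to tool coordinates, whose origin is the TCP and whose axes are the flange's). Camera axes: x right, y up, looking along -z (the intrinsics and any distortion apply to the point x, -y, -z); pixel columns grow to the right and rows downward; lengths in m; the calibration is good to about 2 mm. A picture is of the moment at which its call begins: read the wrist's pose just before it. There is no depth.
- job.job_done(): hands the job in; it is judged then, once.
The state is a dict: "clock": time; "joint_pos": joint angles; "joint_vel": joint speeds; "tau": joint torques, N m; "eef_pos": TCP position; "tool_rot": TCP orientation; "ft_force": force on the tool from outside, world axes, zero at the start; "ft_torque": the same for the moment, N m; "grip_width": finger opening in m; "grasp_force": force on a finger pad.
Only numpy, scipy, OpenCV 4.12 (cv2) and the standard library are available. Lean on these libraries where they do the work, as an engineer would, in place of code of your own. Each camera call takes 0.05 s, during which the arm holds its last target. There are 200 camera calls.

## Working session

There is one attempt and no reset: what is moved stays moved. The work goes in short steps, Python scripts to look and compute and a tool call to move; the robot and the scene stay as the last step left them, time stands still between calls to the robot, and variables do not carry over. Pictures are saved under pics/ and viewed, at most 10 in all, crops included, and the job is handed in when it is done.

Besides the shell and the picture viewer there is one more tool, called as a command line: name --argument value ..., lists and objects as JSON in quotes. move_arm: Moves the arm, as the interface text tells. Its arguments: {"type":"object","properties":{"moves":{"type":"array","items":{"type":"array","items":{"type":"array","items":{"type":"number"}}}}},"required":["moves"]}

```bash
mkdir -p pics; cat > h.py <<'E'
import numpy as np, cv2, json
from scipy.spatial.transform import Rotation as R
from workcell import monitor, vision, job
def shot(name, fn):
    o=monitor.get_obs(); c=vision.camera(name)
    cv2.imwrite(f'pics/{fn}.png', c['color'][:,:,::-1])
    d={k:np.asarray(c[k]).tolist() for k in c if k!='color'}
    d['p']=list(map(float,o['eef_pos'])); d['q']=list(map(float,o['tool_rot']))
    json.dump(d,open(f'pics/{fn}.json','w')); return d
def cam(fn):
    d=json.load(open(f'pics/{fn}.json')); K=np.array(d['camera_matrix'])
    if 'hand_eye' in d:
        T=np.array(d['hand_eye']); Rt=R.from_quat(d['q']).as_matrix()
        Rc=Rt@T[:3,:3]; e=Rt@T[:3,3]+d['p']
    else:
        a=np.array(d['attitude']); e=np.array(d['eye'])
        Rc=R.from_quat(a).as_matrix() if a.size==4 else a.reshape(3,3)
    return K,d['k1'],Rc,e
def ray(fn,uv):
    K,k1,Rc,e=cam(fn); uv=np.atleast_2d(uv).astype(float)
    s=(uv-K[:2,2])/[K[0,0],K[1,1]]; x=s.copy()
    for _ in range(30): x=s/(1+k1*(x**2).sum(1,keepdims=True))
    v=np.c_[x[:,0],-x[:,1],-np.ones(len(x))]@Rc.T
    return e,v/np.linalg.norm(v,axis=1,keepdims=True)
def atz(fn,uv,z):
    e,v=ray(fn,uv); return e+v*((z-e[2])/v[:,2])[:,None]
def tri(obs): # [(fn,uv)]
    A=np.zeros((3,3));b=np.zeros(3);L=[]
    for fn,uv in obs:
        e,v=ray(fn,uv);M=np.eye(3)-np.outer(v[0],v[0]);A+=M;b+=M@e;L.append((e,M))
    p=np.linalg.solve(A,b);return p,[float(np.linalg.norm(M@(p-e))) for e,M in L]
def proj(fn,P):
    K,k1,Rc,e=cam(fn); c=(np.atleast_2d(P)-e)@Rc; x=np.c_[c[:,0],-c[:,1]]/-c[:,2:]
    x=x*(1+k1*(x**2).sum(1,keepdims=True)); return x*[K[0,0],K[1,1]]+K[:2,2]
E
python3 - <<'E'
from h import *
for n in ('scene','top'):
    d=shot(n,n+'0'); print(d)
d=shot('wrist','wrist0'); print(d); print(monitor.get_obs())
a,b=[cv2.imread(f'pics/{n}0.png') for n in('scene','top')]
E
```

```text
{'camera_matrix': [[480.7015863291771, 0.0, 278.9615200332802], [0.0, 480.7015863291771, 212.36028645137424], [0.0, 0.0, 1.0]], 'k1': -0.08277760761070005, 'eye': [1.347283534481492, -0.147830945678724, 0.7640698542102462], 'attitude': [0.3299812806839676, 0.27141589311339914, 0.5733264888217519, 0.6991012119707319], 'p': [0.1441228996799346, -0.4781051664763094, 0.23039355190147515], 'q': [0.989301716586262, 0.14587999504194035, -0.00015597434602867812, -0.0010565406013952135]}
{'camera_matrix': [[458.70519994884916, 0.0, 288.3090239503178], [0.0, 458.70519994884916, 209.2371359170175], [0.0, 0.0, 1.0]], 'k1': -0.09611209676165351, 'eye': [0.3636649142481329, -0.015273463825554856, 1.1658310288637808], 'attitude': [-0.07048655192946882, 0.05728649486980897, 0.7112052489587591, -0.6970918141508586], 'p': [0.1441419266046763, -0.47813795801058934, 0.2304174658103785], 'q': [0.9893030605524833, 0.145871166054806, -0.00014862191774465806, -0.0010174511420354044]}
{'camera_matrix': [[365.9644947464537, 0.0, 282.38317193025574], [0.0, 365.9644947464537, 218.73311350993652], [0.0, 0.0, 1.0
[... 500 characters left out ...]
clock': 0.15, 'joint_pos': array([-1.27800643e+00,  2.41284120e-01,  4.02143650e-03,  1.33521514e+00,
       -1.71249843e-05,  1.57084992e+00]), 'joint_vel': array([ 0.00096501, -0.00277414,  0.00585057,  0.00025295, -0.00024363,
        0.00022816]), 'tau': array([-1.62852971e-04, -3.72634542e+01,  2.52638948e+01,  1.23256873e-02,
        3.40507620e-05,  1.88334404e-06]), 'eef_pos': array([ 0.14416533, -0.47825179,  0.23059072]), 'tool_rot': array([ 9.89306942e-01,  1.45846043e-01, -1.31135088e-04, -8.30501214e-04]), 'ft_force': array([-0.09942296, -0.4420839 , -0.88050491]), 'ft_torque': array([-0.02925085,  0.03187452, -0.06805835]), 'grasp_force': 0.0, 'grip_width': 0.08519008285351064}
```

View pics/scene0.png

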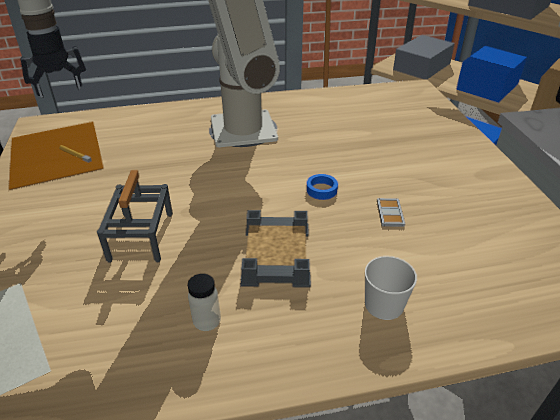

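View pics/top0.png

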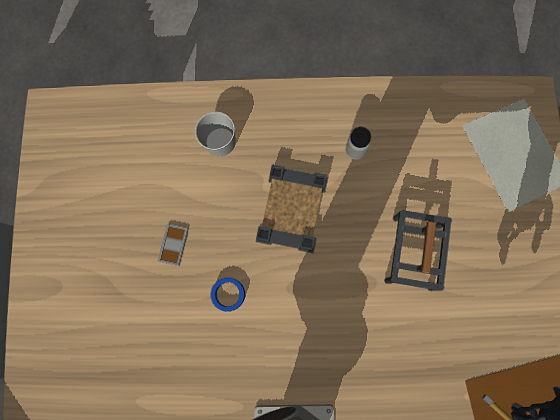

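Seen in the two pictures: lower frame at about (292,208) in top, the panel left of it at (174,243), the top frame right at (418,250), the tape at (228,295), the tub at (215,133), the jar at (358,142). Next, enlarged crops for accurate pixels.

```bash
python3 - <<'E'
import cv2
def crop(src,x0,y0,w,h,s,out):
    a=cv2.imread(f'pics/{src}.png')[y0:y0+h,x0:x0+w]; a=cv2.resize(a,None,fx=s,fy=s,interpolation=cv2.INTER_CUBIC)
    for x in range(x0-x0%10+10,x0+w,10): cv2.putText(a,str(x),((x-x0)*s,8),0,.3,(0,0,255),1) if x%20==0 else 0; cv2.line(a,((x-x0)*s,10),((x-x0)*s,14),(0,0,255),1)
    for y in range(y0-y0%10+10,y0+h,10): cv2.putText(a,str(y),(0,(y-y0)*s+3),0,.3,(0,0,255),1)
    return a
import numpy as np
a=crop('top0',150,160,50*4-20,110,4,'');b=crop('top0',380,200,80,110,4,'')
b=b[:, :80*4-240+240]
c=np.zeros((440,800,3),np.uint8);
a2=crop('top0',155,215,40,55,7,'');a3=crop('top0',250,155,84,100,4,'')
def pad(im,h): return cv2.copyMakeBorder(im,0,h-im.shape[0],0,0,cv2.BORDER_CONSTANT)
t=np.hstack([pad(a3,440),pad(b,440)]);cv2.imwrite('pics/c1.png',t);print(t.shape)
s1=crop('scene0',235,200,80,95,5,'');s2=crop('scene0',370,190,40,45,8,'')
t=np.hstack([pad(s1,475),pad(s2,475)]);cv2.imwrite('pics/c2.png',t);print(t.shape)
E
```

```text
(440, 656, 3)
(475, 720, 3)
```

View pics/c1.png

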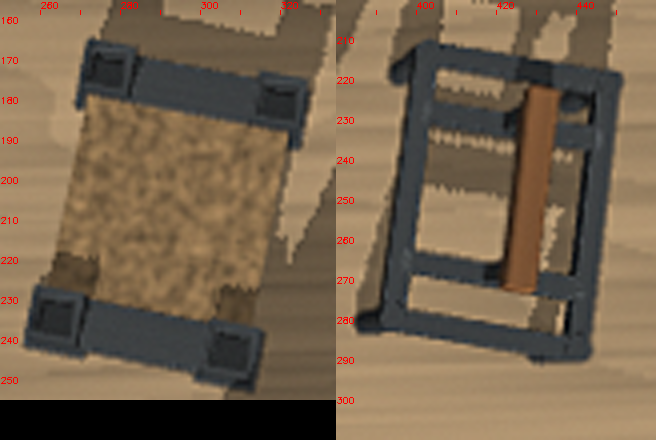

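View pics/c2.png

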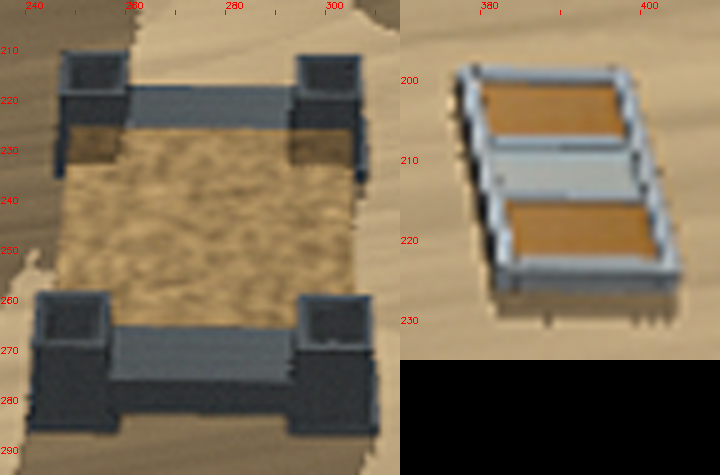

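Crop c1 shows cup openings in top at (277.5,172.5), (320.5,179.8), (264.2,233.5), (307.8,243) and the handle's top ends at (431.7,221.7) and (426,272.7). Crop c2 shows the same cups in scene at (302,264.4), (249.4,264), (300.6,215), (254,214.6) and the panel's top corners at (377.3,198.8), (398.1,198.8), (405,223.8), (382.5,224).

```bash
python3 - <<'E'
from h import *
T=[(277.5,172.5),(320.5,179.8),(264.2,233.5),(307.8,243)];S=[(302,264.4),(249.4,264),(300.6,215),(254,214.6)]
np.set_printoptions(precision=4,suppress=True)
P=[]
for t,s in zip(T,S):
    p,r=tri([('top0',t),('scene0',s)]);P.append(p);print(p,r)
P=np.array(P);print('c',P.mean(0),'atz',atz('top0',T,.05).mean(0),atz('scene0',S,.05).mean(0))
d=P[0]+P[1]-P[2]-P[3];print(np.degrees(np.arctan2(d[1],d[0])),np.linalg.norm(d)/2,np.linalg.norm(P[0]+P[2]-P[1]-P[3])/2)
Tp=[(159,261),(180,266),(188,224),(169,221)];Sp=[(377.3,198.75),(398.1,198.75),(405,223.75),(382.5,224)]
Tq=[(169,221),(188,224),(180,266),(159,261)]
p,r=tri([('top0',np.mean(Tq,0)),('scene0',np.mean(Sp,0))]);print('panel',p,r)
A=atz('scene0',Sp,.01);B=atz('top0',Tq,.01);print(A,A.mean(0));print(B,B.mean(0))
H=atz('top0',[(431.75,221.75),(426,272.75)],.155);d=H[0]-H[1];print('handle',H,H.mean(0),np.linalg.norm(d),np.degrees(np.arctan2(d[1],d[0])))
print(proj('scene0',H))
print('tool yaw',R.from_quat(monitor.get_obs()['tool_rot']).as_matrix())
for n,t in(('tape',(228,295)),('tub',(215,133)),('jar',(360,135))): print(n,atz('top0',t,{'tape':.02,'tub':.09,'jar':.11}[n]))
E
```

```text
[0.6647 0.0328 0.0441] [0.0033858171770950363, 0.003385817177095066]
[ 0.6428 -0.0749  0.0451] [0.0035385753799932556, 0.003538575379993246]
[0.5098 0.0669 0.0463] [0.0026626467510138317, 0.0026626467510138386]
[ 0.4843 -0.0395  0.0443] [0.00291851784921703, 0.002918517849217028]
c [ 0.5754 -0.0037  0.0449] atz [ 0.5739 -0.0068  0.05  ] [ 0.5811 -0.0016  0.05  ]
-12.49916145427166 0.16051980479870806 0.1096480985620041
panel [0.4951 0.3021 0.0074] [0.0030214353943504102, 0.00302143539435047]
[[0.4428 0.2888 0.01  ]
 [0.4533 0.3417 0.01  ]
 [0.5494 0.3204 0.01  ]
 [0.5395 0.2664 0.01  ]] [0.4963 0.3043 0.01  ]
[[0.5512 0.3129 0.01  ]
 [0.5424 0.263  0.01  ]
 [0.4351 0.2816 0.01  ]
 [0.4486 0.3363 0.01  ]] [0.4943 0.2985 0.01  ]
handle [[ 0.5133 -0.3183  0.155 ]
 [ 0.4005 -0.2977  0.155 ]] [ 0.4569 -0.308   0.155 ] 0.11471648022378338 -10.369235256815667
[[121.0052 199.269 ]
 [133.0572 168.2466]]
tool yaw [[ 0.9575  0.2886 -0.0005]
 [ 0.2886 -0.9575  0.0016]
 [-0.     -0.0017 -1.    ]]
tape [[0.3611 0.1574 0.02  ]]
tub [[0.7569 0.1815 0.09  ]]
jar [[ 0.7355 -0.1738  0.11  ]]
```

move_arm --moves '[[[0.02,0.02,0.01,-5,100],[0.055,0.065,0.02,-12,100],[0.095,0.11,0.02,-18,100],[0.135,0.155,0.02,-24,100],[0.175,0.2,0.02,-29.3,100]]]'

```text
clock: 0.78
eef_pos: [0.3202, -0.2772, 0.2512]
tool_rot: [0.994, -0.111, 0.0, 0.0]
ft_force: [0.4, -0.7, -0.1]
grip_width: 0.0856
grasp_force: 0.0
```

move_arm --moves '[[[0.04,0.045,0,0,100],[0.08,0.09,0,0,100],[0.12,0.135,0,0,100],[0.16,0.18,0,0,100],[0.195,0.22,0,0,100]]]'

```text
clock: 1.4
eef_pos: [0.5105, -0.0829, 0.251]
tool_rot: [0.996, -0.086, 0.0, -0.011]
ft_force: [-0.1, -0.3, -0.7]
grip_width: 0.0852
grasp_force: 0.0
```

move_arm --moves '[[[0.025,0.03,0,0,100],[0.04,0.05,0,0,100],[0.046,0.059,0,0,100],[0.046,0.059,0,0,100],[0.046,0.059,0,0,100]]]'

```text
clock: 2.02
eef_pos: [0.5506, -0.0584, 0.2515]
tool_rot: [0.998, -0.065, 0.001, -0.024]
ft_force: [0.7, -0.1, 0.5]
grip_width: 0.0853
grasp_force: 0.0
```

```bash
python3 - <<'E'
from h import *
shot('wrist','w1');o=monitor.get_obs();print(o['eef_pos'],R.from_quat(o['tool_rot']).as_matrix()[:,0])
E
```

```text
[ 0.55070481 -0.05841493  0.25160406] [ 9.91496864e-01 -1.30126931e-01 -9.75397597e-04]
```

move_arm --moves '[[[-0.01,0.04,0,0,100],[-0.025,0.095,0,0,100],[-0.04,0.155,0,0,100],[-0.055,0.215,0,0,100],[-0.06,0.26,0,0,100]]]'

```text
clock: 2.7
eef_pos: [0.4969, 0.0055, 0.2517]
tool_rot: [0.999, -0.023, -0.0, -0.048]
ft_force: [0.2, 0.2, -0.2]
grip_width: 0.0855
grasp_force: 0.0
```

move_arm --moves '[[[-0.01,0.03,-0.02,0,100],[-0.01,0.04,-0.04,0,100],[-0.01,0.043,-0.05,0,100],[-0.01,0.043,-0.05,0,100],[-0.01,0.043,-0.05,0,100]]]'

```text
clock: 3.32
eef_pos: [0.4877, 0.0261, 0.2022]
tool_rot: [0.998, -0.008, -0.001, -0.056]
ft_force: [0.8, 0.6, -0.5]
grip_width: 0.0856
grasp_force: 0.0
```

```bash
python3 - <<'E'
from h import *
shot('wrist','w2');o=monitor.get_obs();print(o['clock'],o['eef_pos'],R.from_quat(o['tool_rot']).as_matrix()[:,0],o['ft_force'])
a=cv2.imread('pics/w1.png');b=cv2.imread('pics/w2.png')
cv2.imwrite('pics/w12.png',cv2.resize(np.hstack([a,b]),(800,300),interpolation=cv2.INTER_AREA))
E
```

```text
3.375 [0.48778709 0.02613359 0.20231135] [ 0.99987715 -0.01559022 -0.00161926] [-0.06393861 -0.12274661 -0.78741754]
```

View pics/w1.png

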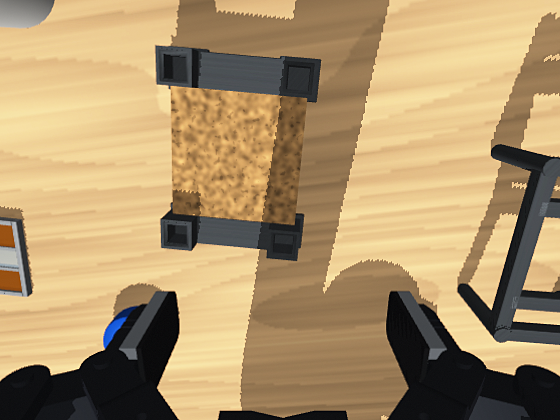

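View pics/w2.png

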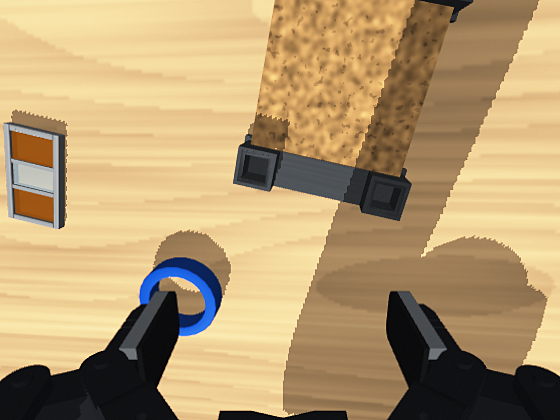

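Picture w1 shows the lower frame's cups at about (176,66), (300,77), (178,236), (284,243). In w2 the panel is at about (35,175) and the near cups are at (256,167) and (385,194). The arm fell short of the commanded shifts and tilted, so I check the joints.

```bash
python3 - <<'E'
from h import *
np.set_printoptions(precision=3,suppress=True)
o=monitor.get_obs();print(o['joint_pos'],o['joint_vel'],o['tau']);print(R.from_quat(o['tool_rot']).as_matrix())
E
```

```text
[-0.017  0.233 -0.087  1.253  0.113  3.141] [ 0.003 -0.001 -0.001  0.001  0.001  0.001] [  0.016 -36.06   24.508   0.031   0.361   0.   ]
[[ 1.    -0.016  0.   ]
 [-0.016 -0.994  0.113]
 [-0.002 -0.113 -0.994]]
```

move_arm --moves '[[[0,0,0,0,100],[0,0,0,0,100],[0,0,0,0,100]]]'

```text
clock: 3.75
eef_pos: [0.4872, 0.0263, 0.2016]
tool_rot: [0.998, -0.008, -0.001, -0.057]
ft_force: [-0.6, -1.1, -0.3]
grip_width: 0.0857
grasp_force: 0.0
```

```bash
python3 - <<'E'
from h import *
np.set_printoptions(precision=3,suppress=True)
o=monitor.get_obs();print(o['joint_pos'],o['joint_vel'],o['tau'])
E
```

```text
[-0.016  0.233 -0.088  1.252  0.113  3.141] [ 0.     0.001 -0.004 -0.     0.002  0.001] [ -0.012 -36.301  24.714   0.023   0.363   0.   ]
```

Joint 6 is at its limit, so I use the opposite half turn (yaw about 168°).

move_arm --moves '[[[0,0.02,0.01,10,100],[0,0.04,0.02,20,100],[0,0.06,0.02,30,100],[0,0.08,0.02,40,100],[0,0.1,0.02,50,100]]]'

```text
clock: 4.38
eef_pos: [0.4871, 0.127, 0.2215]
tool_rot: [0.907, 0.418, -0.025, -0.051]
ft_force: [-0.4, -1.2, -0.6]
grip_width: 0.0854
grasp_force: 0.0
```

move_arm --moves '[[[0,0.02,0,10,100],[0,0.04,0,20,100],[0,0.06,0,30,100],[0,0.08,0,40,100],[0,0.1,0,50,100]]]'

```text
clock: 5.0
eef_pos: [0.4871, 0.2271, 0.2214]
tool_rot: [0.645, 0.762, -0.044, -0.035]
ft_force: [0.9, 0.5, 0.2]
grip_width: 0.0854
grasp_force: 0.0
```

move_arm --moves '[[[0,0.02,0,10,100],[0,0.04,0,20,100],[0.004,0.06,0,30,100],[0.008,0.07,0,40,100],[0.008,0.075,0,50,100]]]'

```text
clock: 5.62
eef_pos: [0.4952, 0.3022, 0.2211]
tool_rot: [0.263, 0.963, -0.055, -0.013]
ft_force: [0.2, -0.8, -0.1]
grip_width: 0.0854
grasp_force: 0.0
```

move_arm --moves '[[[0,0,0,10,100],[0,0,0,18,100],[0,0,0,18,100],[0,0,0,18,100],[0,0,0,18,100]]]'

```text
clock: 6.25
eef_pos: [0.4952, 0.3013, 0.2214]
tool_rot: [0.113, 0.992, -0.056, -0.005]
ft_force: [0.1, 0.2, 1.1]
grip_width: 0.0856
grasp_force: 0.0
```

```bash
python3 - <<'E'
from h import *
np.set_printoptions(precision=4,suppress=True)
shot('wrist','w3');o=monitor.get_obs();M=R.from_quat(o['tool_rot']).as_matrix();print(o['clock'],o['eef_pos'],np.degrees(np.arctan2(M[1,0],M[0,0])),M[:,2],o['joint_pos'])
E
```

```text
6.3 [0.4952 0.3013 0.2214] 167.06607637772868 [-0.0222 -0.1107 -0.9936] [ 0.5884  0.4716  0.3073  1.4868 -0.0799  0.8175]
```

View pics/w3.png

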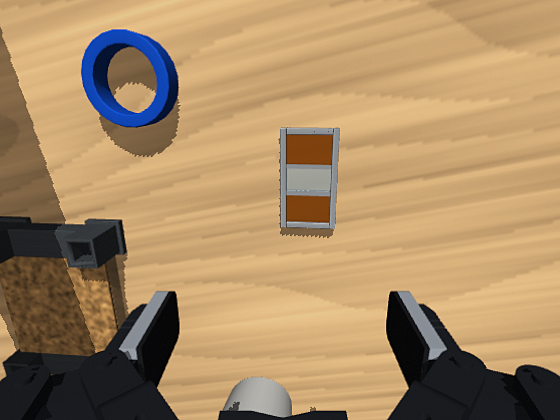

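Picture w3: the panel's top face has corners at about (280,128), (339,128), (335,227), (281,227), and the cup is at (80,250). The limit left the tool tilted by 6.4° sideways. Turning gently into joint 6's other limit should undo that.

move_arm --moves '[[[0,0,0,10.5,100],[0,0,0,21,100],[0,0,0,31.5,100],[0,0,0,42,100],[0,0,0,52.5,100]]]'

```text
clock: 6.92
eef_pos: [0.4951, 0.3014, 0.2215]
tool_rot: [-0.341, 0.938, -0.053, 0.021]
ft_force: [-0.6, 0.2, 0.3]
grip_width: 0.0854
grasp_force: 0.0
```

move_arm --moves '[[[0,0,0,10.5,100],[0,0,0,21,100],[0,0,0,31.5,100],[0,0,0,42,100],[0,0,0,52.5,100]]]'

```text
clock: 7.55
eef_pos: [0.495, 0.3013, 0.2215]
tool_rot: [0.721, -0.691, 0.038, -0.042]
ft_force: [-1.0, 0.9, -0.5]
grip_width: 0.0854
grasp_force: 0.0
```

move_arm --moves '[[[0,0,0,10.5,100],[0,0,0,21,100],[0,0,0,31.5,100],[0,0,0,42,100],[0,0,0,52.5,100]]]'

```text
clock: 8.18
eef_pos: [0.4951, 0.3012, 0.2216]
tool_rot: [0.952, -0.301, 0.015, -0.054]
ft_force: [0.3, -0.2, 0.5]
grip_width: 0.0856
grasp_force: 0.0
```

move_arm --moves '[[[0,0,0,10.5,100],[0,0,0,21,100],[0,0,0,31.5,100],[0,0,0,42,100],[0,0,0,52.5,100]]]'

```text
clock: 8.8
eef_pos: [0.4952, 0.3011, 0.2215]
tool_rot: [0.987, 0.151, -0.01, -0.056]
ft_force: [0.1, -0.9, -0.5]
grip_width: 0.0854
grasp_force: 0.0
```

move_arm --moves '[[[0,0,0,9,100],[0,0,0,16,100],[0,0,0,19,100],[0,0,0,22,100],[0,0,0,24,100]]]'

```text
clock: 9.43
eef_pos: [0.4591, 0.3519, 0.2215]
tool_rot: [0.952, 0.305, -0.012, -0.029]
ft_force: [-0.8, 0.0, -0.6]
grip_width: 0.0849
grasp_force: 0.0
```

```bash
cat > st.py <<'E'
from h import *
np.set_printoptions(precision=4,suppress=True)
def st():
    o=monitor.get_obs();M=R.from_quat(o['tool_rot']).as_matrix();print(o['clock'],o['eef_pos'],'yaw',np.degrees(np.arctan2(M[1,0],M[0,0])),'tiltxy_tool',M[2,:2],o['joint_pos'],o['ft_force'],o['grip_width'])
if __name__=='__main__': st()
E
python3 st.py
python3 - <<'E'
from st import *
Q=[(280,128),(339,128),(335,227),(281,227)]
A=atz('w3',Q,.01);print(A,A.mean(0)); e=A[1]+A[0]-A[2]-A[3];print(np.degrees(np.arctan2(e[1],e[0])),[np.linalg.norm(A[i]-A[i-1]) for i in range(4)])
Q=[(176,66),(300,77),(178,236),(284,243)]
A=atz('w1',Q,.05);print(A,A.mean(0)); e=A[1]+A[0]-A[2]-A[3];print(np.degrees(np.arctan2(e[1],e[0])),np.linalg.norm(e)/2)
E
```

```text
9.425 [0.4591 0.3519 0.2215] yaw 35.504549968241 tiltxy_tool [-0.0057 -0.0631] [ 0.6209  0.406   0.2107  1.3811  0.0631 -3.1404] [-0.7949  0.0038 -0.5591] 0.08491541754326407
[[0.4382 0.2882 0.01  ]
 [0.4501 0.3422 0.01  ]
 [0.5459 0.321  0.01  ]
 [0.5357 0.2666 0.01  ]] [0.4925 0.3045 0.01  ]
167.51156304118413 [np.float64(0.09987417722545917), np.float64(0.055226828486759263), np.float64(0.0981108643925256), np.float64(0.055366761323016454)]
[[ 0.6684  0.0311  0.05  ]
 [ 0.6451 -0.0759  0.05  ]
 [ 0.5105  0.0655  0.05  ]
 [ 0.4907 -0.0417  0.05  ]] [ 0.5787 -0.0052  0.05  ]
-12.41069904146835 0.15985265379090458
```

move_arm --moves '[[[0,0,0,3,100],[0,0,0,6,100],[0,0,0,9,100],[0,0,0,11,100]]]'

```text
clock: 9.93
eef_pos: [0.4252, 0.3899, 0.2214]
tool_rot: [0.934, 0.357, -0.007, -0.009]
ft_force: [0.8, -0.5, 1.2]
grip_width: 0.085
grasp_force: 0.0
```

```bash
python3 st.py
```

```text
9.925 [0.4252 0.3899 0.2214] yaw 41.800239709157516 tiltxy_tool [-0.0074 -0.0219] [ 0.7306  0.4049  0.2101  1.3834  0.0219 -3.1406] [ 0.8238 -0.5163  1.1544] 0.08502084446422409
```

move_arm --moves '[[[0,0,0,3,100],[0,0,0,6,100]]]'

```text
clock: 10.18
eef_pos: [0.4059, 0.4091, 0.2214]
tool_rot: [0.923, 0.384, -0.003, 0.002]
ft_force: [0.1, 0.6, 0.3]
grip_width: 0.0854
grasp_force: 0.0
```

```bash
python3 st.py
```

```text
10.175 [0.4059 0.4091 0.2214] yaw 45.19232631097073 tiltxy_tool [-0.0078  0.0008] [ 0.7897  0.4041  0.2091  1.3836 -0.0008 -3.1406] [0.1391 0.6482 0.253 ] 0.08536847440663103
```

move_arm --moves '[[[0.004,-0.005,0,-10.5,100],[0.008,-0.01,0,-21,100],[0.013,-0.015,0,-31.5,100],[0.017,-0.02,0,-42,100],[0.021,-0.025,0,-52.5,100]]]'

```text
clock: 10.8
eef_pos: [0.4272, 0.3838, 0.2214]
tool_rot: [0.998, -0.067, -0.004, -0.0]
ft_force: [0.1, -0.5, -0.8]
grip_width: 0.0856
grasp_force: 0.0
```

move_arm --moves '[[[0.004,-0.005,0,-10.5,100],[0.008,-0.01,0,-21,100],[0.013,-0.015,0,-31.5,100],[0.017,-0.02,0,-42,100],[0.021,-0.025,0,-52.5,100]]]'

```text
clock: 11.42
eef_pos: [0.4483, 0.3588, 0.2214]
tool_rot: [0.865, -0.501, -0.003, -0.002]
ft_force: [0.1, 0.3, 0.6]
grip_width: 0.0856
grasp_force: 0.0
```

move_arm --moves '[[[0.004,-0.005,0,-10.5,100],[0.008,-0.01,0,-21,100],[0.013,-0.015,0,-31.5,100],[0.017,-0.02,0,-42,100],[0.021,-0.025,0,-52.5,100]]]'

```text
clock: 12.05
eef_pos: [0.4693, 0.3338, 0.2214]
tool_rot: [-0.554, 0.832, 0.002, 0.003]
ft_force: [0.9, -0.2, 0.8]
grip_width: 0.0851
grasp_force: 0.0
```

move_arm --moves '[[[0.004,-0.005,0,-10.5,100],[0.008,-0.01,0,-21,100],[0.013,-0.015,0,-31.5,100],[0.017,-0.02,0,-42,100],[0.021,-0.025,0,-52.5,100]]]'

```text
clock: 12.68
eef_pos: [0.4904, 0.3088, 0.2214]
tool_rot: [-0.129, 0.992, 0.0, 0.004]
ft_force: [-0.3, 0.1, 0.2]
grip_width: 0.0855
grasp_force: 0.0
```

move_arm --moves '[[[0.004,-0.002,-0.02,-10,100],[0.005,-0.004,-0.04,-20,100],[0.005,-0.005,-0.06,-27.7,100],[0.005,-0.005,-0.07,-27.7,100],[0.005,-0.005,-0.07,-27.7,100]]]'

```text
clock: 13.3
eef_pos: [0.4949, 0.3036, 0.1508]
tool_rot: [0.109, 0.994, -0.001, 0.003]
ft_force: [0.2, 0.8, -0.4]
grip_width: 0.0853
grasp_force: 0.0
```

```bash
cat >> h.py <<'E'
def panes(fn):
    a=cv2.imread(f'pics/{fn}.png');h=cv2.cvtColor(a,cv2.COLOR_BGR2HSV)
    m=cv2.inRange(h,(3,190,60),(20,255,255));n,l,s,c=cv2.connectedComponentsWithStats(m)
    return [(s[i,4],c[i]) for i in range(1,n) if s[i,4]>150]
E
python3 - <<'E'
from st import *
shot('wrist','w4');st()
p=panes('w4');print(p)
p+=[]
for f in ('w4','w3'):
    c=[x[1] for x in panes(f)];print(f,c)
    if len(c)==2:
        A=atz(f,c,.009);print(A,A.mean(0),np.degrees(np.arctan2(*(A[0]-A[1])[[1,0]])))
c3=[np.mean([x[1] for x in panes(f)],0) for f in('w3','w4')]
print(tri([('w3',c3[0]),('w4',c3[1])]))
E
```

```text
13.35 [0.4955 0.3039 0.1516] yaw 167.50617891096744 tiltxy_tool [-0.0079  0.0001] [ 0.553   0.4395  0.0788  1.2044 -0.0055  0.7711] [-0.2884 -0.9396  0.5846] 0.08557846137790352
[(np.int32(1980), array([281.2056, 162.6955])), (np.int32(1568), array([280.9005, 233.3724]))]
w4 [array([281.2056, 162.6955]), array([280.9005, 233.3724])]
[[0.4634 0.3102 0.009 ]
 [0.5212 0.2971 0.009 ]] [0.4923 0.3037 0.009 ] 167.19606953333877
w3 [array([308.621 , 149.0127]), array([307.1734, 208.4495])]
[[0.4633 0.3106 0.009 ]
 [0.5215 0.2971 0.009 ]] [0.4924 0.3039 0.009 ] 166.95249953472185
(array([0.4924, 0.3037, 0.0051]), [5.127893851269407e-05, 5.1278938512556216e-05])
```

move_arm --moves '[[[-0.003,0,-0.04,-0.4,92],[-0.003,0,-0.085,-0.4,92],[-0.003,0,-0.12,-0.4,92],[-0.003,0,-0.14,-0.4,92],[-0.003,0,-0.1515,-0.4,92]]]'

```text
clock: 13.98
eef_pos: [0.4927, 0.3038, -0.0004]
tool_rot: [0.113, 0.994, -0.0, 0.004]
ft_force: [0.0, 1.2, 0.0]
grip_width: 0.0785
grasp_force: 0.0
```

move_arm --moves '[[[0,0,0,0,75],[0,0,0,0,65],[0,0,0,0,55],[0,0,0,0,50],[0,0,0,0,50]]]'

```text
clock: 14.6
eef_pos: [0.4936, 0.3043, 0.0016]
tool_rot: [0.113, 0.994, 0.001, 0.005]
ft_force: [-0.7, -0.5, 5.6]
grip_width: 0.0538
grasp_force: 63.5
```

move_arm --moves '[[[0,0,0.005,0,50],[0,0,0.03,0,50],[0,0,0.08,0,50],[0.005,-0.01,0.13,0,50],[0.015,-0.03,0.17,0,50]]]'

```text
clock: 15.22
eef_pos: [0.5076, 0.274, 0.1721]
tool_rot: [0.112, 0.994, 0.0, 0.004]
ft_force: [0.2, -0.7, -0.4]
grip_width: 0.0536
grasp_force: 63.4
```

move_arm --moves '[[[0.015,-0.035,0.015,0,50],[0.035,-0.08,0.03,0,50],[0.055,-0.13,0.03,0,50],[0.075,-0.165,0.03,0.4,50],[0.09,-0.19,0.03,0.4,50]]]'

```text
clock: 15.85
eef_pos: [0.5979, 0.0815, 0.1998]
tool_rot: [0.111, 0.994, -0.0, 0.004]
ft_force: [-0.3, 0.1, -0.8]
grip_width: 0.0536
grasp_force: 63.3
```

move_arm --moves '[[[0,0,0,0,50],[0,0,0,0,50],[0,0,0,0,50]]]'

```text
clock: 16.23
eef_pos: [0.597, 0.0846, 0.1999]
tool_rot: [0.109, 0.994, -0.0, 0.004]
ft_force: [-0.2, 0.4, -1.1]
grip_width: 0.0535
grasp_force: 63.3
```

```bash
python3 - <<'E'
from st import *
st();shot('wrist','w5')
E
```

```text
16.225 [0.597  0.0846 0.1999] yaw 167.47955938838365 tiltxy_tool [-0.0073  0.0002] [ 0.142   0.4548  0.231   1.34   -0.0024  0.3606] [-0.1573  0.3829 -1.066 ] 0.0535452399108831
```

View pics/w5.png

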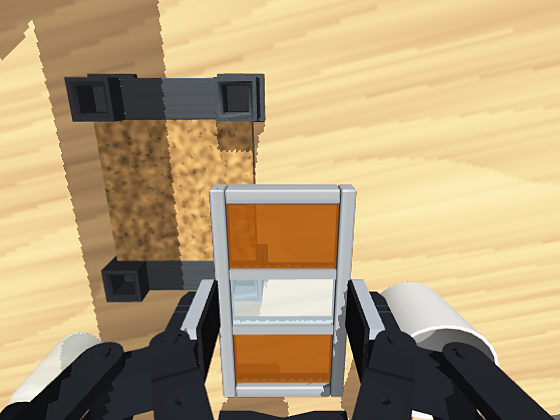

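Picture w5: the panel is held level. Cup top-face centres are at (90,99), (238,97) and (123,282).

```bash
python3 - <<'E'
from st import *
from scipy.optimize import least_squares
Q=np.array([(89.5,99),(237.5,97),(123,282)])
L=np.array([(-80,-55),(-80,55),(80,-55)])/1000
print(atz('w5',Q,.05))
def f(p,fn='w5',Q=Q,L=L):
    c,s=np.cos(p[2]),np.sin(p[2]);P=np.c_[L@np.array([[c,s],[-s,c]])+p[:2],np.full(len(L),.05)];return (proj(fn,P)-Q).ravel()
r=least_squares(f,[.578,-.004,-.22]);print('lower w5',r.x[:2],np.degrees(r.x[2]),r.fun)
Q1=np.array([(176,66),(300,77),(178,236),(284,243)]);L1=np.array([(80,55),(80,-55),(-80,55),(-80,-55)])/1000
r=least_squares(lambda p:f(p,'w1',Q1,L1),[.578,-.004,-.22]);print('lower w1',r.x[:2],np.degrees(r.x[2]),r.fun)
# bed height: cork near-left & near-right corners triangulated w1/w5 skip; cups height check
for a,b in ((0,3),(1,2),(2,1)): print(tri([('w5',Q[a]),('w1',Q1[b])]))
d=json.load(open('pics/w5.json'));print(panes('w5'))
pc=[x[1] for x in panes('w5') if x[0]>1500]
A=atz('w5',[(212,186),(355,186)],d['p'][2]+.0085);print('near edge',A,np.linalg.norm(A[0]-A[1]),A.mean(0)-d['p'])
u=np.array([np.cos(np.radians(-12.8)),np.sin(np.radians(-12.8)),0]);print('panel centre rel TCP',A.mean(0)+.05*u-d['p'], 'yaw',np.degrees(np.arctan2(*(A[1]-A[0])[[1,0]]))-90)
if len(pc)==2: B=atz('w5',pc,d['p'][2]+.0085);print('panes',B.mean(0)-d['p'])
E
```

```text
[[ 0.4885 -0.0397  0.05  ]
 [ 0.5111  0.0697  0.05  ]
 [ 0.6413 -0.071   0.05  ]]
lower w5 [ 0.5773 -0.0016] -12.210589792989127 [ 1.1215 -1.7382 -0.8895 -0.2992 -0.2719  2.7279]
lower w1 [ 0.5786 -0.0053] -12.126920261011133 [-0.6485  0.0652 -0.0383 -0.2112 -0.0599 -1.3417  0.8387  1.6332]
(array([ 0.4886, -0.0415,  0.0458]), [0.0004768968791653129, 0.0004768968791651954])
(array([0.5099, 0.0683, 0.0449]), [0.0014105543943176977, 0.0014105543943177114])
(array([ 0.6452, -0.076 ,  0.0414]), [0.00020152840335256237, 0.00020152840335258763])
[(np.int32(6875), array([282.3962, 235.6771])), (np.int32(4523), array([282.591 , 357.8085]))]
near edge [[0.541  0.0706 0.2084]
 [0.5527 0.1229 0.2084]] 0.053636363388548956 [-0.0501  0.0121  0.0085]
panel centre rel TCP [-0.0013  0.0011  0.0085] yaw -12.568225369610659
panes [-0.0019  0.001   0.0085]
```

move_arm --moves '[[[-0.005,-0.025,0,0.3,50],[-0.01,-0.06,-0.01,0.3,50],[-0.017,-0.08,-0.04,0.3,50],[-0.018,-0.0875,-0.08,0.3,50],[-0.018,-0.0875,-0.12,0.3,50]]]'

```text
clock: 16.9
eef_pos: [0.5795, -0.0038, 0.0794]
tool_rot: [0.107, 0.994, -0.0, 0.005]
ft_force: [-0.7, 0.1, -1.5]
grip_width: 0.0533
grasp_force: 63.4
```

move_arm --moves '[[[0,0,-0.01,0,50],[0,0,-0.02,0,50],[0,0,-0.03,0,50],[0,0,-0.04,0,50],[0,0,-0.044,0,50]]]'

```text
clock: 17.52
eef_pos: [0.5794, -0.0039, 0.0355]
tool_rot: [0.107, 0.994, -0.0, 0.004]
ft_force: [-0.3, -1.0, -1.1]
grip_width: 0.0537
grasp_force: 63.4
```

move_arm --moves '[[[0,0,-0.0005,0,50],[0,0,-0.001,0,50],[0,0,-0.0015,0,50],[0,0,-0.002,0,50],[0,0,-0.002,0,50]]]'

```text
clock: 18.15
eef_pos: [0.5795, -0.0039, 0.0339]
tool_rot: [0.107, 0.994, -0.0, 0.004]
ft_force: [-0.2, -0.6, -0.5]
grip_width: 0.0538
grasp_force: 63.4
```

```bash
python3 st.py
```

```text
18.15 [ 0.5795 -0.0039  0.0339] yaw 167.68730717589182 tiltxy_tool [-0.0079  0.0001] [-0.006   0.544  -0.0855  0.9336 -0.0015  0.2089] [-0.1752 -0.6292 -0.5159] 0.05383100604802535
```

move_arm --moves '[[[0,0,-0.0005,0,50],[0,0,-0.001,0,50],[0,0,-0.0015,0,50],[0,0,-0.002,0,50],[0,0,-0.002,0,50]]]'

```text
clock: 18.77
eef_pos: [0.5795, -0.0039, 0.0318]
tool_rot: [0.107, 0.994, -0.0, 0.004]
ft_force: [-0.2, -0.9, -1.5]
grip_width: 0.0534
grasp_force: 63.4
```

move_arm --moves '[[[0,0,-0.0005,0,50],[0,0,-0.001,0,50],[0,0,-0.001,0,50]]]'

```text
clock: 19.15
eef_pos: [0.5796, -0.0039, 0.0316]
tool_rot: [0.107, 0.994, -0.0, 0.004]
ft_force: [-2.4, 0.3, 5.1]
grip_width: 0.0533
grasp_force: 64.1
```

move_arm --moves '[[[0,0,-0.0005,0,50],[0,0,-0.001,0,50],[0,0,-0.001,0,50]]]'

```text
clock: 19.52
eef_pos: [0.5796, -0.0039, 0.0316]
tool_rot: [0.107, 0.994, -0.0, 0.004]
ft_force: [-5.0, 0.5, 10.4]
grip_width: 0.0534
grasp_force: 64.8
```

Contact with the cork; ease off, open and rise.

move_arm --moves '[[[0,0,0.001,0,60],[0,0,0.001,0,70],[0,0,0.001,0,85],[0,0,0.001,0,90],[0,0,0.001,0,90]]]'

```text
clock: 20.15
eef_pos: [0.5795, -0.0039, 0.0306]
tool_rot: [0.107, 0.994, -0.0, 0.004]
ft_force: [0.3, 0.7, 0.7]
grip_width: 0.077
grasp_force: 0.0
```

move_arm --moves '[[[0,0,0.03,0,90],[0,0,0.07,0,90],[0,0,0.12,0,90],[0.01,0,0.17,0,90],[0.02,0,0.19,0,90]]]'

```text
clock: 20.78
eef_pos: [0.6013, -0.0039, 0.2251]
tool_rot: [0.107, 0.994, -0.0, 0.007]
ft_force: [0.4, -0.4, -0.6]
grip_width: 0.0768
grasp_force: 0.0
```

move_arm --moves '[[[0.01,0,0.005,0,100],[0.01,0,0.01,0,100],[0.01,0,0.01,0,100]]]'

```text
clock: 21.15
eef_pos: [0.6092, -0.0039, 0.2307]
tool_rot: [0.107, 0.994, -0.0, 0.004]
ft_force: [0.2, -0.6, -0.5]
grip_width: 0.0854
grasp_force: 0.0
```

```bash
python3 - <<'E'
from st import *
st();shot('wrist','w6');shot('scene','s6')
print(panes('w6'))
a=cv2.imread('pics/w6.png')[0:340,130:430];a=cv2.resize(a,None,fx=1.6,fy=1.6,interpolation=cv2.INTER_CUBIC)
b=cv2.imread('pics/s6.png')[160:260,90:180];b=cv2.resize(b,None,fx=3.5,fy=3.5,interpolation=cv2.INTER_CUBIC)
c=np.zeros((544,480+315,3),np.uint8);c[:,:480]=a;c[:350,480:]=b;cv2.imwrite('pics/c6.png',c)
E
```

```text
21.15 [ 0.6092 -0.0039  0.2307] yaw 167.68750077534793 tiltxy_tool [-0.0073 -0.0001] [-0.0057  0.4572  0.3146  1.4211 -0.0016  0.2092] [ 0.2274 -0.6039 -0.5148] 0.08542203272333959
[(np.int32(1568), array([275. , 121.5])), (np.int32(1250), array([275.4968, 187.068 ]))]
```

View pics/c6.png

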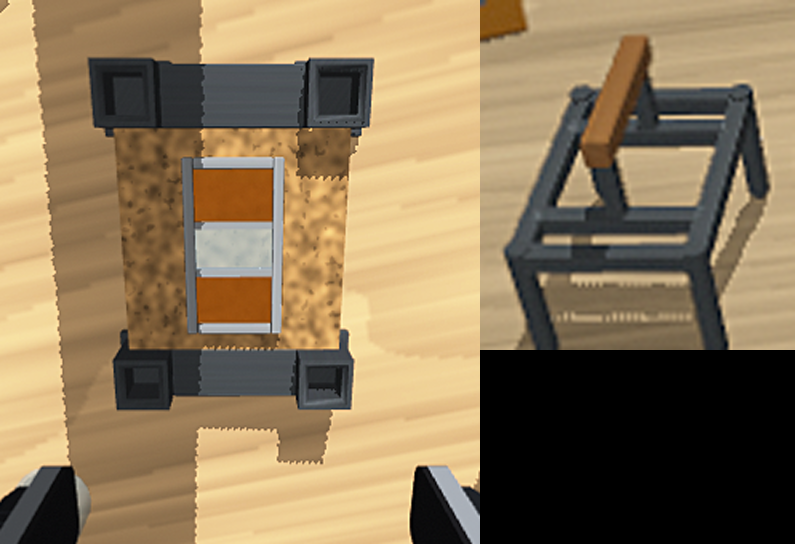

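Picture c6: panel lies flat and centred on the cork; cup top faces are at (in wrist pixels) (207.8,57.8), (341.9,57.5), (219.7,236.9), (333.4,237.2); the handle's top ends in scene are at (123.1,201.1) and (134.9,170.9).

```bash
cat > fit.py <<'E'
from st import *
from scipy.optimize import least_squares
L4=np.array([(-80,-55),(-80,55),(80,-55),(80,55)])/1000
def fit(fn,Q,free=False,L=L4,z=.05,x0=(.578,-.004,-.22)):
    def f(p):
        c,s=np.cos(p[2]),np.sin(p[2]);P=np.c_[L@np.array([[c,s],[-s,c]])+p[:2],np.full(len(L),p[3] if free else z)];return (proj(fn,P)-Q).ravel()
    r=least_squares(f,list(x0)+([z] if free else []));return r.x,np.round(r.fun,1)
E
python3 - <<'E'
from fit import *
Q=np.array([(207.8,57.8),(341.9,57.5),(219.7,236.9),(333.4,237.2)])
for fr in(0,1): print(fit('w6',Q,fr))
Qp=np.array([(183,157),(284,157),(187,333),(280,333)])/1.6+[130,0];Lp=L4/[.08,.055]*[.05,.028]
for fr in(0,1): print('panel',fit('w6',Qp,fr,Lp,.04))
print(atz('w6',[(275,121.5),(275.5,187.07)],.04).mean(0))
for t,s in(((431.75,221.75),(123.1,201.1)),((426,272.75),(134.9,170.9))): print(tri([('top0',t),('scene0',s)]),atz('scene0',s,.155))
E
```

```text
(array([ 0.5776, -0.0022, -0.2131]), array([-1. , -1.6,  1.2, -1.6, -0.9,  2.6,  0.7,  2.1]))
(array([ 0.578 , -0.0025, -0.213 ,  0.0434]), array([ 0.4, -0.2, -0.3, -0.2,  0.1,  0.5, -0.3, -0.1]))
panel (array([ 0.5797, -0.0027, -0.2199]), array([-1. , -0.3,  0.8, -0. , -0.2,  0.2,  0.4,  0.4]))
panel (array([ 0.58  , -0.0028, -0.2199,  0.0373]), array([-0.7,  0. ,  0.5,  0.4,  0. , -0.3,  0.1, -0.1]))
[ 0.5789 -0.0032  0.04  ]
(array([ 0.5139, -0.3172,  0.1508]), [0.0023142674946699275, 0.0023142674946699778]) [[ 0.5206 -0.3136  0.155 ]]
(array([ 0.4008, -0.2971,  0.1482]), [0.0023402359278536103, 0.00234023592785358]) [[ 0.4123 -0.2931  0.155 ]]
```

move_arm --moves '[[[-0.01,-0.02,0.02,1,100],[-0.03,-0.06,0.04,2,100],[-0.055,-0.11,0.06,2,100],[-0.08,-0.16,0.07,2,100],[-0.1,-0.21,0.07,2,100]]]'

```text
clock: 21.88
eef_pos: [0.5085, -0.2153, 0.3019]
tool_rot: [0.09, 0.996, -0.001, 0.005]
ft_force: [0.0, 0.1, -0.1]
grip_width: 0.0853
grasp_force: 0.0
```

move_arm --moves '[[[-0.02,-0.045,0,0,100],[-0.035,-0.075,0,0,100],[-0.045,-0.09,0,0,100],[-0.047,-0.092,0,0,100],[-0.047,-0.092,0,0,100]]]'

```text
clock: 22.5
eef_pos: [0.4628, -0.305, 0.3008]
tool_rot: [0.089, 0.996, -0.0, 0.004]
ft_force: [-0.2, -0.3, -0.3]
grip_width: 0.0854
grasp_force: 0.0
```

```bash
python3 - <<'E'
from st import *
st();shot('wrist','w7')
a=cv2.imread('pics/w7.png');h=cv2.cvtColor(a,cv2.COLOR_BGR2HSV)
m=cv2.inRange(h,(2,120,40),(14,255,255));n,l,s,c=cv2.connectedComponentsWithStats(m)
for i in range(1,n):
    if s[i,4]>400:
        print(s[i],c[i]); pts=np.argwhere(l==i)[:,::-1].astype(np.float32);print(cv2.boxPoints(cv2.minAreaRect(pts)))
E
```

```text
22.5 [ 0.4628 -0.305   0.3008] yaw 169.74561370864026 tiltxy_tool [-0.0078  0.0006] [-0.5847  0.3304  0.3059  1.5394  0.0037 -0.4057] [-0.2425 -0.3495 -0.3234] 0.08535247390992415
[ 267  124   23  137 2981] [277.8672 190.4602]
[[267. 124.]
 [289. 124.]
 [289. 260.]
 [267. 260.]]
[527 235  33  22 638] [544.0784 245.6912]
[[526.8801 254.9952]
 [527.7076 234.3083]
 [559.8163 235.5927]
 [558.9888 256.2795]]
```

```bash
python3 - <<'E'
from fit import *
a=cv2.imread('pics/w7.png');h=cv2.cvtColor(a,cv2.COLOR_BGR2HSV);m=cv2.inRange(h,(2,120,40),(14,255,255))
for r in(128,150,180,210,240,255): x=np.where(m[r,255:300])[0]+255;print(r,x.min(),x.max()+1)
for z in(.155,.150):
    A=atz('w7',[(278,124),(278,261)],z);d=A[1]-A[0];print(A,A.mean(0),np.linalg.norm(d),np.degrees(np.arctan2(d[1],d[0])))
b=cv2.resize(a[60:400,120:460],None,fx=1.75,fy=1.75,interpolation=cv2.INTER_CUBIC);cv2.imwrite('pics/c7.png',b)
E
```

```text
128 267 290
150 267 290
180 267 289
210 268 289
240 268 289
255 268 288
[[ 0.4024 -0.2966  0.155 ]
 [ 0.5161 -0.3177  0.155 ]] [ 0.4592 -0.3072  0.155 ] 0.1156359929090616 -10.512353242390745
[[ 0.4028 -0.2968  0.15  ]
 [ 0.5185 -0.3182  0.15  ]] [ 0.4606 -0.3075  0.15  ] 0.11764392418884397 -10.512353242390713
```

View pics/c7.png

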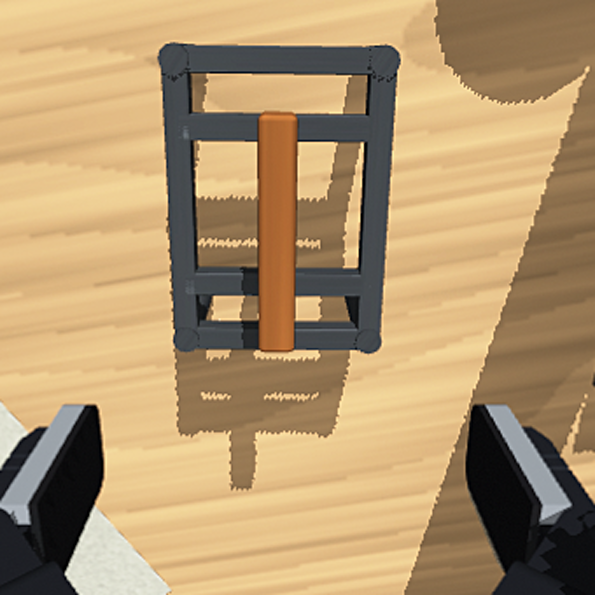

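Picture c7 shows the top frame from above, leg tops at crop (174,58), (385,60), (187,339), (368,339), handle over rows 124–261 at column 278. I fit the frame from these.

```bash
python3 - <<'E'
from fit import *
Q=np.array([(174,59),(385,60),(187,339.5),(368.5,340)])/1.75+[120,60]
for fr in(0,1): 
    x,r=fit('w7',Q,fr,L4,.09,(.46,-.307,-.18));print(x,np.degrees(x[2]),r)
E
```

```text
[ 0.4606 -0.3068 -0.187 ] -10.71313660939058 [-0.2 -0.1 -0.1  0.3 -0.  -0.3  0.3  0.1]
[ 0.4606 -0.3068 -0.187   0.0901] -10.713150433785888 [-0.2 -0.1 -0.   0.3 -0.  -0.3  0.3  0.1]
```

move_arm --moves '[[[-0.002,-0.002,-0.04,-0.45,100],[-0.002,-0.002,-0.085,-0.45,100],[-0.002,-0.002,-0.13,-0.45,100],[-0.002,-0.002,-0.16,-0.45,100],[-0.002,-0.002,-0.175,-0.45,100]]]'

```text
clock: 23.18
eef_pos: [0.4603, -0.3061, 0.124]
tool_rot: [0.093, 0.996, 0.001, 0.003]
ft_force: [0.3, 0.3, 0.0]
grip_width: 0.0854
grasp_force: 0.0
```

move_arm --moves '[[[0,0,0,0,60],[0,0,0,0,30],[0,0,0,0,15],[0,0,0,0,10],[0,0,0,0,10]]]'

```text
clock: 23.8
eef_pos: [0.4612, -0.3086, 0.1272]
tool_rot: [0.094, 0.996, -0.001, 0.005]
ft_force: [0.1, -0.2, 4.4]
grip_width: 0.0174
grasp_force: 60.1
```

move_arm --moves '[[[0,0,0,0,10],[0,0,0,0,10],[0,0,0,0,10]]]'

```text
clock: 24.18
eef_pos: [0.4612, -0.3086, 0.1272]
tool_rot: [0.094, 0.996, -0.001, 0.005]
ft_force: [-0.2, -0.0, 5.8]
grip_width: 0.017
grasp_force: 60.1
```

```bash
python3 st.py
```

```text
24.175 [ 0.4612 -0.3086  0.1272] yaw 169.23049282304441 tiltxy_tool [-0.0102 -0.0011] [-0.5913  0.4053 -0.0416  1.1141  0.003  -0.4033] [-0.2387 -0.0157  5.7554] 0.017002256893172713
```

move_arm --moves '[[[0,0,0.005,0,10],[0,0,0.015,0,10],[0,0,0.035,0,10],[0,0,0.06,0,10],[0,0,0.085,0,10]]]'

```text
clock: 24.8
eef_pos: [0.4599, -0.3075, 0.2109]
tool_rot: [0.094, 0.996, 0.0, 0.003]
ft_force: [0.3, -0.3, -5.6]
grip_width: 0.0173
grasp_force: 58.9
```

move_arm --moves '[[[0,0,0.015,0,10],[0.005,0.012,0.02,-0.5,10],[0.013,0.035,0.02,-1,10],[0.025,0.065,0.02,-1.4,10],[0.038,0.1,0.02,-1.4,10]]]'

```text
clock: 25.42
eef_pos: [0.4982, -0.2061, 0.2295]
tool_rot: [0.106, 0.994, 0.0, 0.003]
ft_force: [0.1, 0.3, -6.5]
grip_width: 0.0167
grasp_force: 59.0
```

move_arm --moves '[[[0.014,0.036,0,0,10],[0.028,0.072,0,0,10],[0.042,0.108,0,0,10],[0.055,0.142,0,0,10],[0.066,0.17,0,0,10]]]'

```text
clock: 26.05
eef_pos: [0.564, -0.0353, 0.2295]
tool_rot: [0.105, 0.994, -0.0, 0.002]
ft_force: [0.0, -0.4, -6.9]
grip_width: 0.0172
grasp_force: 59.0
```

move_arm --moves '[[[0.007,0.018,0,0,10],[0.011,0.028,0,0,10],[0.013,0.033,0,0,10],[0.0134,0.0346,0,0,10],[0.0134,0.0346,0,0,10]]]'

```text
clock: 26.68
eef_pos: [0.5777, -0.004, 0.2309]
tool_rot: [0.106, 0.994, -0.001, 0.004]
ft_force: [0.5, 0.5, -6.6]
grip_width: 0.0169
grasp_force: 59.0
```

```bash
python3 - <<'E'
from st import *
st();shot('wrist','w8');shot('scene','s8');shot('top','t8')
E
```

```text
26.675 [ 0.5777 -0.004   0.2309] yaw 167.77858674726093 tiltxy_tool [-0.0078 -0.0002] [-0.006   0.391   0.2142  1.3865 -0.0018  0.2073] [ 0.4894  0.5266 -6.5728] 0.016945273153102593
```

move_arm --moves '[[[0.0005,0,-0.012,0,10],[0.001,0,-0.025,0,10],[0.001,0,-0.036,0,10],[0.001,0,-0.044,0,10],[0.001,0,-0.048,0,10]]]'

```text
clock: 27.45
eef_pos: [0.5786, -0.0033, 0.182]
tool_rot: [0.106, 0.994, -0.0, 0.003]
ft_force: [0.0, -0.7, -6.1]
grip_width: 0.0168
grasp_force: 59.0
```

move_arm --moves '[[[0,0,-0.0015,0,10],[0,0,-0.003,0,10],[0,0,-0.0045,0,10],[0,0,-0.006,0,10],[0,0,-0.007,0,10]]]'

```text
clock: 28.08
eef_pos: [0.5789, -0.0033, 0.1758]
tool_rot: [0.106, 0.994, -0.0, 0.004]
ft_force: [0.5, -0.1, -6.6]
grip_width: 0.0172
grasp_force: 59.0
```

```bash
python3 st.py
```

```text
28.075 [ 0.5789 -0.0033  0.1758] yaw 167.8383933261589 tiltxy_tool [-0.0078  0.0001] [-0.005   0.4182  0.1109  1.2558 -0.0015  0.2073] [ 0.5128 -0.1412 -6.6453] 0.017170164653360274
```

move_arm --moves '[[[0,0,-0.001,0,10],[0,0,-0.002,0,10],[0,0,-0.003,0,10],[0,0,-0.004,0,10],[0,0,-0.004,0,10]]]'

```text
clock: 28.7
eef_pos: [0.5788, -0.0033, 0.1718]
tool_rot: [0.106, 0.994, -0.0, 0.004]
ft_force: [-0.2, 0.0, -6.6]
grip_width: 0.017
grasp_force: 59.0
```

move_arm --moves '[[[0,0,-0.001,0,10],[0,0,-0.002,0,10],[0,0,-0.003,0,10],[0,0,-0.004,0,10],[0,0,-0.004,0,10]]]'

```text
clock: 29.32
eef_pos: [0.5788, -0.0033, 0.1677]
tool_rot: [0.106, 0.994, -0.0, 0.004]
ft_force: [-0.1, 1.0, -6.0]
grip_width: 0.0169
grasp_force: 59.0
```

```bash
python3 st.py
```

```text
29.325 [ 0.5788 -0.0033  0.1677] yaw 167.83921132038068 tiltxy_tool [-0.0076  0.0001] [-0.005   0.4231  0.0968  1.2371 -0.0015  0.2073] [-0.1113  1.0407 -5.9516] 0.016859060052141397
```

Leg ends are at about 40 mm with no contact force: inside the cups. Continue gently.

move_arm --moves '[[[0,0,-0.0015,0,10],[0,0,-0.003,0,10],[0,0,-0.0045,0,10],[0,0,-0.006,0,10],[0,0,-0.006,0,10]]]'

```text
clock: 29.95
eef_pos: [0.5788, -0.0033, 0.1617]
tool_rot: [0.106, 0.994, -0.0, 0.004]
ft_force: [0.3, 0.6, -5.9]
grip_width: 0.017
grasp_force: 59.0
```

move_arm --moves '[[[0,0,-0.0015,0,10],[0,0,-0.003,0,10],[0,0,-0.0045,0,10],[0,0,-0.006,0,10],[0,0,-0.006,0,10]]]'

```text
clock: 30.58
eef_pos: [0.5788, -0.0033, 0.1557]
tool_rot: [0.106, 0.994, -0.0, 0.004]
ft_force: [0.8, 0.4, -6.5]
grip_width: 0.0172
grasp_force: 59.0
```

```bash
python3 st.py
```

```text
30.575 [ 0.5788 -0.0033  0.1557] yaw 167.8375158498402 tiltxy_tool [-0.0074 -0.    ] [-0.0049  0.4309  0.0763  1.209  -0.0016  0.2073] [ 0.7567  0.3951 -6.5172] 0.017185881591150136
```

Leg ends at ~28.5 mm; 6.5 mm to go.

move_arm --moves '[[[0,0,-0.001,0,10],[0,0,-0.002,0,10],[0,0,-0.003,0,10],[0,0,-0.004,0,10],[0,0,-0.0045,0,10]]]'

```text
clock: 31.2
eef_pos: [0.5789, -0.0033, 0.1512]
tool_rot: [0.106, 0.994, -0.0, 0.004]
ft_force: [-0.5, 0.6, -6.4]
grip_width: 0.0172
grasp_force: 59.0
```

move_arm --moves '[[[0,0,-0.0005,0,10],[0,0,-0.001,0,10],[0,0,-0.0015,0,10],[0,0,-0.0015,0,10]]]'

```text
clock: 31.7
eef_pos: [0.5789, -0.0033, 0.1498]
tool_rot: [0.106, 0.994, -0.0, 0.004]
ft_force: [-0.4, 0.9, -5.5]
grip_width: 0.0171
grasp_force: 59.0
```

move_arm --moves '[[[0,0,-0.0005,0,10],[0,0,-0.001,0,10],[0,0,-0.001,0,10]]]'

```text
clock: 32.08
eef_pos: [0.5789, -0.0032, 0.1493]
tool_rot: [0.106, 0.994, -0.0, 0.004]
ft_force: [-1.4, 1.6, -2.9]
grip_width: 0.0168
grasp_force: 59.5
```

move_arm --moves '[[[0,0,-0.0005,0,10],[0,0,-0.001,0,10],[0,0,-0.001,0,10]]]'

```text
clock: 32.45
eef_pos: [0.5788, -0.0032, 0.1492]
tool_rot: [0.106, 0.994, -0.0, 0.004]
ft_force: [-5.1, 1.3, 5.9]
grip_width: 0.0168
grasp_force: 60.7
```

```bash
python3 st.py
```

```text
32.45 [ 0.5788 -0.0032  0.1492] yaw 167.845244310771 tiltxy_tool [-0.0087  0.0005] [-0.0048  0.4343  0.0642  1.1921 -0.0013  0.2073] [-5.0726  1.3342  5.8789] 0.016818197014574064
```

move_arm --moves '[[[0,0,0,0,25],[0,0,0,0,40],[0,0,0,0,70],[0,0,0,0,80],[0,0,0,0,80]]]'

```text
clock: 33.08
eef_pos: [0.579, -0.0034, 0.1478]
tool_rot: [0.106, 0.994, -0.0, 0.004]
ft_force: [-0.4, 0.3, 0.3]
grip_width: 0.0686
grasp_force: 0.0
```

move_arm --moves '[[[0,0,0.02,0,80],[0,0,0.05,0,80],[0,0,0.09,0,80],[0,0,0.13,0,80],[0,0,0.15,0,80]]]'

```text
clock: 33.7
eef_pos: [0.5798, -0.0033, 0.3007]
tool_rot: [0.106, 0.994, -0.0, 0.006]
ft_force: [0.4, -0.7, -0.3]
grip_width: 0.0685
grasp_force: 0.0
```

move_arm --moves '[[[0,0,0,0,80],[0,0,0,0,80],[0,0,0,0,80]]]'

```text
clock: 34.08
eef_pos: [0.5782, -0.0033, 0.2962]
tool_rot: [0.106, 0.994, -0.001, 0.002]
ft_force: [-0.3, -0.2, -0.5]
grip_width: 0.0688
grasp_force: 0.0
```

```bash
python3 - <<'E'
from fit import *
st();shot('wrist','w9');shot('scene','s9')
a=cv2.imread('pics/w9.png');h=cv2.cvtColor(a,cv2.COLOR_BGR2HSV);m=cv2.inRange(h,(2,120,40),(14,255,255))
n,l,s,c=cv2.connectedComponentsWithStats(m)
for i in range(1,n):
    if s[i,4]>400:
        print(s[i],c[i]);x,y,w,hh=s[i,:4];A=atz('w9',[(x+w/2,y),(x+w/2,y+hh)],.177);d=A[1]-A[0];print(A.mean(0),np.linalg.norm(d),np.degrees(np.arctan2(d[1],d[0])))
# scene: handle end pixels predicted if home vs seen
a=cv2.imread('pics/s9.png');h=cv2.cvtColor(a,cv2.COLOR_BGR2HSV);m=cv2.inRange(h,(2,120,40),(14,255,255))
n,l,s,c=cv2.connectedComponentsWithStats(m);print([ (s[i],c[i]) for i in range(1,n) if s[i,4]>100])
for z in(0,.01): 
  th=np.radians(-12.2);C=np.array([[sx*.058,sy*.009,.177-q*.02] for sx in(-1,1) for sy in(-1,1) for q in(0,1)]);M=R.from_euler('z',th).as_matrix()
  P=proj('scene0',C@M.T+[.5786,-.0035,z]);print('pred bbox',P.min(0),P.max(0))
E
```

```text
34.075 [ 0.5782 -0.0033  0.2962] yaw 167.84313100904185 tiltxy_tool [-0.0048 -0.0005] [-0.0049  0.3842  0.3715  1.5536 -0.0015  0.2073] [-0.2914 -0.1903 -0.4648] 0.06877169106349353
[ 262  130   41  148 4030] [282.6136 199.4027]
[ 0.5767 -0.0023  0.177 ] 0.11583344951694272 -12.18081495291226
[(array([ 302,    0,   52,   87, 1478], dtype=int32), array([328.3518,  39.3315])), (array([342,   0,  27,  10, 206], dtype=int32), array([354.7913,   4.5146])), (array([380,   0,  17,   8, 124], dtype=int32), array([387.9677,   3.3387])), (array([384,   9,  25,   8, 165], dtype=int32), array([395.8667,  12.6788])), (array([415,   8,  22,   8, 138], dtype=int32), array([425.6739,  11.3116])), (array([356,  11,  15,   8, 103], dtype=int32), array([362.8447,  14.2913])), (array([303,  13,  22,   9, 160], dtype=int32), array([313.475 ,  16.9937])), (array([452,  14,  12,  46, 231], dtype=int32), array([456.7619,  32.5974])), (array([424,  17,  25,   8, 166], dtype=int32), array([435.4398,  20.4337])), (array([378,  19,  17,   9, 117], dtype=int32), array([385.8632,  22.9915])), (array([341,  21,  2
[... 459 characters left out ...]
 48,  21,  10, 162], dtype=int32), array([ 9.5247, 52.858 ])), (array([302,  53,  21,   8, 140], dtype=int32), array([311.9071,  56.2714])), (array([338,  59,  25,  10, 149], dtype=int32), array([350.1074,  62.5436])), (array([  0,  60,  14,   9, 101], dtype=int32), array([ 5.703 , 64.0792])), (array([  1,  69,  27,  10, 178], dtype=int32), array([13.9607, 73.3202])), (array([  0,  80,  20,   9, 142], dtype=int32), array([ 8.993 , 84.0986])), (array([  8,  88,  26,   9, 149], dtype=int32), array([20.6779, 92.0738])), (array([  0,  97,  37,  12, 163], dtype=int32), array([ 18.4663, 102.1718]))]
pred bbox [269.7666 174.8145] [279.9338 217.1461]
pred bbox [269.6979 170.9292] [279.9344 213.2207]
```

```bash
python3 -c "
from workcell import job
print(job.job_done())"
```

```text
the job is handed in; nothing more can be done
None
```

I handed the job in at about 34 s of the 64 s allowed: the panel measured within about 2 mm of the cork bed's middle, the top frame is stacked over it and released, and its legs stopped at the fully-home height; I did not re-image the panel, tub, tape or jar afterwards.

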